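# Gauge the bored sleeves on the depth pin and sort them

## Task

Check the bore depth of the two square metal sleeves on the gauge, one at a time: slide the sleeve, open end first, onto the stand's horizontal pin until it stops, without forcing it. If its end comes right up against the stand's blue face it is good: draw it off and lay it flat in the green tray; if it stops short, lay it flat in the red tray; sort it like this before trying the other one. Both, one or neither may be good; leave the long wooden strip and the tape roll where they are.

Things in the scene. Friction and masses are not known exactly. Their poses are not given: they have to be found in the camera images.
- sleeve_1: loose bright metal sleeve 1 (both look alike): square bar 46 x 46 x 100 mm, lying flat, about 0.25 kg. Origin: centre of its underside. +x runs along the bore to its open end (at the start within 0.35 rad of straight away from the robot); the other end is closed. Bore: round, 28 mm, central, rim chamfered 3 mm, 15 to 88 mm deep (drawn for each sleeve, not seen from above)
- sleeve_2: loose bright metal sleeve 2 (both look alike): square bar 46 x 46 x 100 mm, lying flat, about 0.25 kg. Origin: centre of its underside. +x runs along the bore to its open end (at the start within 0.35 rad of straight away from the robot); the other end is closed. Bore: round, 28 mm, central, rim chamfered 3 mm, 15 to 88 mm deep (drawn for each sleeve, not seen from above)
- sleeve_1_center (a point): centre of sleeve 1's bar (23 mm above its underside), on the bore's axis
- sleeve_2_center (a point): centre of sleeve 2's bar (23 mm above its underside), on the bore's axis
- sleeve_1_mouth (a point): centre of the open end of sleeve 1, 50 mm from its centre along its +x
- sleeve_2_mouth (a point): centre of the open end of sleeve 2, 50 mm from its centre along its +x
- gauge: fixed stand: blue upright 40 x 60 mm, 129 mm high, on a base 80 x 100 x 12 mm; origin under the upright's middle. From its front a rigid steel pin, 24 mm thick, 50 mm long, end chamfered 3 mm, sticks out level along the stand's -x (to the robot within 0.35 rad), axis 95 mm up. Sleeves go on along +x: good ones meet the blue face, shallow ones stop at the pin's tip. A gap under 4 mm may be called either way
- pin_tip (a point): centre of the pin's free end; its axes are the stand's
- stand_face (a point): point of the blue face at the root of the pin, on the pin's axis, 50 mm behind the tip; its axes are the stand's
- pass_tray: fixed open tray of green plastic, 170 (x) by 240 (y) mm, 26 mm high, walls and floor 5 mm; origin: centre of its underside. Room for both sleeves side by side along its x (centres 55 mm either side of the middle). Left or right is swapped with the other tray at random. For good sleeves.
- reject_tray: fixed open tray of red plastic, 170 (x) by 240 (y) mm, 26 mm high, walls and floor 5 mm; origin: centre of its underside. Room for both sleeves side by side along its x (centres 55 mm either side of the middle). Left or right is swapped with the other tray at random. For sleeves that stop short.
- block_3: loose pale wooden strip, 38 x 200 x 19 mm, lying along y in front of the gauge, a bystander; origin at the centre of its underside
- tape_roll: loose roll of tan tape, 94 mm across, 25 mm high, at the back right, a bystander; origin at the centre of its underside

How it is judged:
On the way, in this order (a step that is already met when the one before it is completed fails the run):
1. one sleeve is on the pin as far as it goes (against the face, or its bore's end at the pin's tip) (((angle between the x axis of sleeve_1 and the x axis of gauge, either way round below 0.08 rad and y of sleeve_1_mouth in the frame of gauge between -0.005 and 0.005 m and z of sleeve_1_mouth in the frame of gauge between 0.09 and 0.1 m and x of sleeve_1_mouth in the frame of gauge above -0.06 m and (x of sleeve_1_mouth in the frame of stand_face above -0.003 m or distance between bore_1_c0 and pin_tip below 0.006 m)) or (angle between the x axis of sleeve_2 and the x axis of gauge, either way round below 0.08 rad and y of sleeve_2_mouth in the frame of gauge between -0.005 and 0.005 m and z of sleeve_2_mouth in the frame of gauge between 0.09 and 0.1 m and x of sleeve_2_mouth in the frame of gauge above -0.06 m and (x of sleeve_2_mouth in the frame of stand_face above -0.003 m or distance between bore_2_c0 and pin_tip below 0.006 m)))), for 0.1 s.
2. one sleeve lies flat and released in its right tray (((((x of bore_1_c0 in the frame of sleeve_1 below 0.001 m and (x of sleeve_1_center in the frame of pass_tray between -0.06 and 0.06 m and y of sleeve_1_center in the frame of pass_tray between -0.095 and 0.095 m and z of sleeve_1_center in the frame of pass_tray between 0.015 and 0.036 m and angle between sleeve_1's own x axis and vertical between 1.47 and 1.67 rad)) or (x of bore_1_c0 in the frame of sleeve_1 above -0.004 m and (x of sleeve_1_center in the frame of reject_tray between -0.06 and 0.06 m and y of sleeve_1_center in the frame of reject_tray between -0.095 and 0.095 m and z of sleeve_1_center in the frame of reject_tray between 0.015 and 0.036 m and angle between sleeve_1's own x axis and vertical between 1.47 and 1.67 rad))) and (contact force between the fingers and sleeve_1 below 0.1 N and linear speed of sleeve_1 below 0.03 m/s)) or (((x of bore_2_c0 in the frame of sleeve_2 below 0.001 m and (x of sleeve_2_center in the frame of pass_tray between -0.06 and 0.06 m and y of sleeve_2_center in the frame of pass_tray between -0.095 and 0.095 m and z of sleeve_2_center in the frame of pass_tray between 0.015 and 0.036 m and angle between sleeve_2's own x axis and vertical between 1.47 and 1.67 rad)) or (x of bore_2_c0 in the frame of sleeve_2 above -0.004 m and (x of sleeve_2_center in the frame of reject_tray between -0.06 and 0.06 m and y of sleeve_2_center in the frame of reject_tray between -0.095 and 0.095 m and z of sleeve_2_center in the frame of reject_tray between 0.015 and 0.036 m and angle between sleeve_2's own x axis and vertical between 1.47 and 1.67 rad))) and (contact force between the fingers and sleeve_2 below 0.1 N and linear speed of sleeve_2 below 0.03 m/s)))), for 0.2 s.
3. with that one in its right tray, the other sleeve is on the pin as far as it goes (((((x of bore_1_c0 in the frame of sleeve_1 below 0.001 m and (x of sleeve_1_center in the frame of pass_tray between -0.06 and 0.06 m and y of sleeve_1_center in the frame of pass_tray between -0.095 and 0.095 m and z of sleeve_1_center in the frame of pass_tray between 0.015 and 0.036 m and angle between sleeve_1's own x axis and vertical between 1.47 and 1.67 rad)) or (x of bore_1_c0 in the frame of sleeve_1 above -0.004 m and (x of sleeve_1_center in the frame of reject_tray between -0.06 and 0.06 m and y of sleeve_1_center in the frame of reject_tray between -0.095 and 0.095 m and z of sleeve_1_center in the frame of reject_tray between 0.015 and 0.036 m and angle between sleeve_1's own x axis and vertical between 1.47 and 1.67 rad))) and (angle between the x axis of sleeve_2 and the x axis of gauge, either way round below 0.08 rad and y of sleeve_2_mouth in the frame of gauge between -0.005 and 0.005 m and z of sleeve_2_mouth in the frame of gauge between 0.09 and 0.1 m and x of sleeve_2_mouth in the frame of gauge above -0.06 m and (x of sleeve_2_mouth in the frame of stand_face above -0.003 m or distance between bore_2_c0 and pin_tip below 0.006 m))) or (((x of bore_2_c0 in the frame of sleeve_2 below 0.001 m and (x of sleeve_2_center in the frame of pass_tray between -0.06 and 0.06 m and y of sleeve_2_center in the frame of pass_tray between -0.095 and 0.095 m and z of sleeve_2_center in the frame of pass_tray between 0.015 and 0.036 m and angle between sleeve_2's own x axis and vertical between 1.47 and 1.67 rad)) or (x of bore_2_c0 in the frame of sleeve_2 above -0.004 m and (x of sleeve_2_center in the frame of reject_tray between -0.06 and 0.06 m and y of sleeve_2_center in the frame of reject_tray between -0.095 and 0.095 m and z of sleeve_2_center in the frame of reject_tray between 0.015 and 0.036 m and angle between sleeve_2's own x axis and vertical between 1.47 and 1.67 rad))) and (angle between the x axis of sleeve_1 and the x axis of gauge, either way round below 0.08 rad and y of sleeve_1_mouth in the frame of gauge between -0.005 and 0.005 m and z of sleeve_1_mouth in the frame of gauge between 0.09 and 0.1 m and x of sleeve_1_mouth in the frame of gauge above -0.06 m and (x of sleeve_1_mouth in the frame of stand_face above -0.003 m or distance between bore_1_c0 and pin_tip below 0.006 m))))), for 0.1 s.
At the end, for the whole second after the job is handed in: Each sleeve lies flat (bore level within 0.1 rad) on the floor of its right tray, released and at rest: green if its bore is deeper than 46 mm, red if it is shallower than 51 mm (between these either tray will do; bore_N_c0 is the hidden end of sleeve N's bore) (((x of bore_1_c0 in the frame of sleeve_1 below 0.001 m and (x of sleeve_1_center in the frame of pass_tray between -0.06 and 0.06 m and y of sleeve_1_center in the frame of pass_tray between -0.095 and 0.095 m and z of sleeve_1_center in the frame of pass_tray between 0.015 and 0.036 m and angle between sleeve_1's own x axis and vertical between 1.47 and 1.67 rad)) or (x of bore_1_c0 in the frame of sleeve_1 above -0.004 m and (x of sleeve_1_center in the frame of reject_tray between -0.06 and 0.06 m and y of sleeve_1_center in the frame of reject_tray between -0.095 and 0.095 m and z of sleeve_1_center in the frame of reject_tray between 0.015 and 0.036 m and angle between sleeve_1's own x axis and vertical between 1.47 and 1.67 rad))) and ((x of bore_2_c0 in the frame of sleeve_2 below 0.001 m and (x of sleeve_2_center in the frame of pass_tray between -0.06 and 0.06 m and y of sleeve_2_center in the frame of pass_tray between -0.095 and 0.095 m and z of sleeve_2_center in the frame of pass_tray between 0.015 and 0.036 m and angle between sleeve_2's own x axis and vertical between 1.47 and 1.67 rad)) or (x of bore_2_c0 in the frame of sleeve_2 above -0.004 m and (x of sleeve_2_center in the frame of reject_tray between -0.06 and 0.06 m and y of sleeve_2_center in the frame of reject_tray between -0.095 and 0.095 m and z of sleeve_2_center in the frame of reject_tray between 0.015 and 0.036 m and angle between sleeve_2's own x axis and vertical between 1.47 and 1.67 rad))) and contact force between the fingers and sleeve_1 below 0.1 N and linear speed of each of sleeve_1, sleeve_2 below 0.03 m/s and contact force between the fingers and sleeve_2 below 0.1 N); the robot touches nothing.
It fails at once if the gauge is forced (more than 40 N on it) (contact force between gauge and anything else above 40 N).
It fails at once if a bystander (wooden strip, tape roll) is moved by more than 30 mm (distance of any of block_3, tape_roll from where it was at the start of the episode above 0.03 m).
It also fails if it takes over 72 s, if anything falls off the work surface, if the arm or the gripper's body presses on something with over 40 N, if the wrist force passes 120 N, or if a joint passes its speed limit or range.

## Robot

A 7-joint arm with a two-finger parallel gripper is mounted at the origin on a cart in front of the work surface, level with it; the furniture and walls round the work are solid. World frame = base frame: x ahead of the robot, y to its left, z up, the work surface at z = 0. Lengths are in m, angles in rad, forces in N, time in s.
With the tool pointing down it reaches from about 0.425 to 0.925 m from the base axis. Payload 6.8 kg.
Tool frame: the origin (TCP) lies at the very end of the fingers, on their centre line; the grasp point (between the pads) lies 19 mm behind it (r.tcp_to_grasp is the distance from the TCP to the grasp point, in m); z points along the fingers, y is the line along which they close (so a half turn about z gives the same grasp; the last joint's range is limited). The gripper opens to 85 mm and grips with 20 to 120 N. Pads are 22 mm wide; open, the fingers measure 114 mm over their backs; the gripper's body (76 mm by 85 mm) begins 54 mm behind the grasp point. The pads swing forward as they close: fully open they stand 13 mm farther back than shut.
Start: joints at [1.142, 0.477, 0.022, 1.555, -0.011, 1.109, -0.083], TCP at [0.213, -0.641, 0.231] pointing down, gripper open.
Joint ranges: [-2.96, 2.96], [-0.34, 2.1], [-1.41, 1.46], [0.24, 2.44], [-1.37, 4.51], [0.17, 1.92], [-2.96, 2.96]. Speed limits (rad/s): [2.39, 2.39, 3.14, 3.14, 3.14, 3.14, 3.14].

## Interface

Orientations are given as a rotation vector (axis times angle).
In Python, from bench import r gives the robot as it stands.
- The arm moves only by the tool step_arm, never from a script. Its argument "moves" is a list of rows, each a list of 7 numbers: the shift along the tool's x, y, z in mm, then the turn, a rotation vector about the tool's x, y, z in rad, then the finger opening in mm, from 0 to 85.4. A call has 1 to 8 rows; each row is the pose to reach, as a shift and turn from the pose commanded when the call began, along the tool's axes at that moment; what a row does not reach only later rows make up. A row lasts 1/10 s, in which the tool goes at most 50 mm and 8.59 degrees, less where a joint would pass 70% of its speed; a pose out of reach is approached as far as the arm can. A call with a gripper value outside its range is refused whole. The fingers move at their own pace and stop on an object; "grip_force" is the grip in N (left out, the last holds). Time passes only in rows, so rows that repeat a pose let the fingers close. It gives the time, the measured TCP pose, the force, the opening and the grip force at its end, in the units of the state.
- r.get_obs(): the state, without advancing time (a new reading comes with each control period).
- r.grab_frame(name): name is "side" or "top"; returns a dict with "image" (420x560x3 uint8, red, green, blue), "depth" (420x560 float32, m along the optical axis (not along the pixel's ray), 0 where there is no reading), "mtx" (3x3 intrinsics, pixels), "rvec" (rotation vector, rad) and "tvec" (3), from world to camera coordinates, as OpenCV has them. Camera axes: x right, y down, z forward; pixel columns grow to the right and rows downward; lengths in m; the calibration is good to about 2 mm. A picture is of the moment at which its call begins.
- r.hand_in(): hands the job in; it is judged then, once.
The state is a dict: "clock": time; "joints": joint angles; "qvel": joint speeds; "tau": joint torques, N m; "tcp_pos": TCP position; "orientation": TCP orientation; "contact_force": force on the tool from outside, world axes, zero at the start; "moment": the same for the moment, N m; "grip_width": finger opening in m; "gripper_force": force on a finger pad.
Only numpy, scipy, OpenCV 4.12 (cv2) and the standard library are available. Lean on these libraries where they do the work, as an engineer would, in place of code of your own. Each camera call takes 0.05 s, during which the arm holds its last target. There are 200 camera calls.

## Working session

There is one attempt and no reset: what is moved stays moved. The work goes in short steps, Python scripts to look and compute and a tool call to move; the robot and the scene stay as the last step left them, time stands still between calls to the robot, and variables do not carry over. Pictures are saved under pics/ and viewed, at most 10 in all, crops included, and the job is handed in when it is done.

Besides the shell and the picture viewer there is one more tool, called after "Call:" in YAML: its name, and indented under it one key for each argument. step_arm: Moves the arm, as the interface text tells. Its arguments: {"type":"object","properties":{"moves":{"type":"array","items":{"type":"array","items":{"type":"number"}}},"grip_force":{"type":"number"}},"required":["moves"]}

```bash
mkdir -p pics; cat > h.py <<'E'
import numpy as np, cv2
from bench import r
def cam(n):
    f=r.grab_frame(n); R=cv2.Rodrigues(np.array(f["rvec"],float))[0]; t=np.array(f["tvec"],float).ravel()
    return f["image"],f["depth"],np.array(f["mtx"]),R,t
def pts(c):
    im,d,K,R,t=c; v,u=np.mgrid[:420,:560]
    p=np.stack([(u-K[0,2])/K[0,0]*d,(v-K[1,2])/K[1,1]*d,d],-1)
    P=(p-t)@R; P[d==0]=np.nan
    return P
E
python3 - <<'E'
from h import *
o=r.get_obs(); print({k:np.round(v,3) for k,v in o.items()}, r.tcp_to_grasp)
ims=[]
for n in("top","side"):
    c=cam(n); np.savez(n,im=c[0],d=c[1],K=c[2],R=c[3],t=c[4]); cv2.imwrite(f"pics/{n}0.png",c[0][:,:,::-1]); print(n,-c[3].T@c[4],c[3][2])
E
```

```text
{'clock': np.float64(0.0), 'joints': array([ 1.142,  0.478,  0.022,  1.556, -0.012,  1.109, -0.083]), 'qvel': array([ 0.   ,  0.   ,  0.001,  0.001,  0.   , -0.   ,  0.001]), 'tau': array([ 0.0000e+00, -5.9645e+01,  1.6080e+00, -2.8119e+01,  1.2000e-02,
        9.0000e-03,  0.0000e+00]), 'tcp_pos': array([ 0.213, -0.64 ,  0.23 ]), 'orientation': array([-3.099e+00, -5.020e-01,  1.000e-03]), 'contact_force': array([-0.049, -0.662,  0.21 ]), 'moment': array([0.014, 0.075, 0.021]), 'gripper_force': np.float64(0.0), 'grip_width': np.float64(0.085)} 0.0187
top [ 0.44986701 -0.01668861  1.02869696] [ 0.11967466  0.01139845 -0.99274773]
side [0.21463205 0.90095517 0.83963649] [ 0.2857559  -0.73035406 -0.62042447]
```

View pics/top0.png

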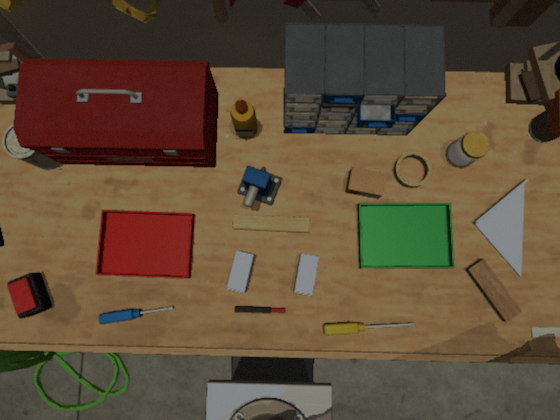

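View pics/side0.png

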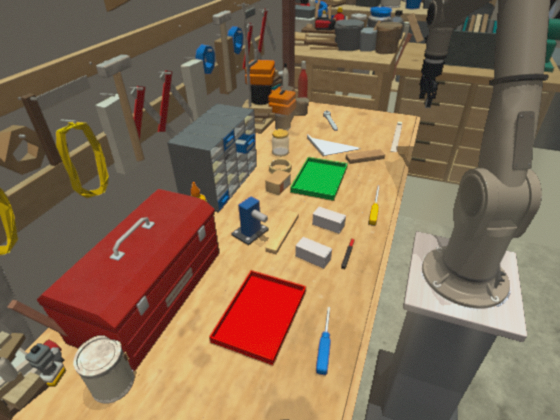

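Top view: sleeves at (240,272) and (306,274), gauge at (258,185) with its pin pointing down-left, strip at (271,224), red tray at (146,243), green tray at (405,235). The side view agrees. Next I measure these.

```bash
cat >> h.py <<'E'
def rect(p):
    (c,(w,h),a)=cv2.minAreaRect((p[:,:2]*1000).astype(np.float32)); a=np.deg2rad(a)
    if w<h: w,h,a=h,w,a+np.pi/2
    a=(a+np.pi/2)%np.pi-np.pi/2
    return np.round(c,1),round(w,1),round(h,1),round(a,4)
def blobs(m,mn=30):
    n,l,s,c=cv2.connectedComponentsWithStats(m.astype(np.uint8))
    return [l==i for i in range(1,n) if s[i,4]>=mn]
E
python3 - <<'E'
from h import *
for n in("top","side"):
    z=np.load(n+".npz"); c=(z['im'],z['d'],z['K'],z['R'],z['t']); P=pts(c); Z=P[...,2]
    hsv=cv2.cvtColor(z['im'],cv2.COLOR_RGB2HSV); H,S,V=[hsv[...,i].astype(int) for i in range(3)]
    print(n,z['K'][0,0])
    reg=(P[...,0]>.3)&(P[...,0]<.95)&(abs(P[...,1])<.5)
    print("table",np.nanmedian(Z[reg]))
    for b in blobs(reg&(Z>.036)&(Z<.056)&(S<60)&(V>100),60): print("sleeve",b.sum(),rect(P[b]),np.median(Z[b]))
    for nm,h0,h1 in(("green",50,70),("red",0,6)):
        m=reg&(H>=h0)&(H<=h1)&(S>150)&(V>80)
        for b in blobs(m,800): print(nm,b.sum(),rect(P[b]),np.nanmedian(Z[b]), rect(P[b&(Z>.018)]))
    m=reg&(H>100)&(H<125)&(S>100)&(Z>.118)&(Z<.14)
    for b in blobs(m,30): print("blue top",b.sum(),rect(P[b]),np.median(Z[b]))
    m=reg&(Z>.085)&(Z<.115)&(S<90)&(abs(P[...,1])<.15)
    for b in blobs(m,15): print("pin",b.sum(),rect(P[b]),np.median(Z[b]),np.max(Z[b]))
    m=reg&(Z>.012)&(Z<.026)&(H<30)&(abs(P[...,1])<.15)
    for b in blobs(m,100): print("strip?",b.sum(),rect(P[b]),np.median(Z[b]))
E
```

```text
top 387.7528835213397
table 0.002247833304165548
sleeve 727 (array([431. ,  80.9]), 98.8, 46.1, np.float64(-0.2077)) 0.04503510217856152
sleeve 712 (array([428.1, -86.5]), 99.0, 45.2, np.float64(-0.16)) 0.0449333109209117
green 878 (array([ 535.4, -413.9]), 159.2, 91.7, np.float64(0.0231)) 0.0038703252162322014 (array([0., 0.]), 0.0, 0.0, np.float64(0.0))
red 12214 (array([813.2, 329.4]), 341.2, 209.8, np.float64(-1.5706)) 0.20040238339013516 (array([813.2, 329.4]), 341.2, 209.8, np.float64(-1.5706))
red 5669 (array([499.6, 333. ]), 238.8, 171.7, np.float64(1.5547)) 0.004629326188656431 (array([497.8, 333. ]), 238.7, 168.1, np.float64(1.5536))
blue top 127 (array([ 804.1, -320.7]), 66.6, 11.8, np.float64(1.5535)) 0.13215695278711842
blue top 410 (array([655.8,  40.4]), 57.6, 40.2, np.float64(1.2383)) 0.12788684415936807
pin 203 (array([808.6, -86. ]), 126.1, 7.5, np.float64(-1.5343)) 0.09666050420652374 0.11472505137273971
pin 205 (array([613.9,  56.5]), 50.3, 24.8, np.float64(-0.347)) 0.10408203696159513 0.11437306315332081
strip? 1103 (array([558.1,   6.7]), 199.4, 38.3, np.float64
[... 667 characters left out ...]
, 241.2, 169.3, np.float64(1.5543))
blue top 160 (array([654.3,  46.3]), 56.6, 36.7, np.float64(1.219)) 0.12792781920917104
pin 263 (array([818.6, -67.2]), 149.3, 67.1, np.float64(1.0381)) 0.1011678398711312 0.11487173047494256
pin 72 (array([925.4, -19.2]), 47.9, 7.7, np.float64(-0.0363)) 0.10105614216728784 0.11413168810689206
pin 143 (array([612.3,  50.7]), 53.5, 40.6, np.float64(-0.3507)) 0.10247479572937919 0.11381586351427538
strip? 512 (array([557.4,   7.4]), 203.7, 39.5, np.float64(1.5478)) 0.018538284550226963
strip? 103 (array([422.2, -65.7]), 109.7, 44.8, np.float64(0.2825)) 0.01843481322499149
strip? 125 (array([424.3, 102.3]), 106.4, 42.8, np.float64(0.2455)) 0.01823305399227123
```

```bash
cat >> h.py <<'E'
from scipy.spatial.transform import Rotation as Ro
def plan(x,y,z,head):  # target TCP mm, tool x heading; prints shift and turn in tool axes
    o=r.get_obs(); R=Ro.from_rotvec(o["orientation"]); T=Ro.from_matrix([[np.cos(head),np.sin(head),0],[np.sin(head),-np.cos(head),0],[0,0,-1]])
    s=R.inv().apply(np.array([x,y,z])-np.array(o["tcp_pos"])*1000)
    print("shift",np.round(s,1),"turn",np.round((R.inv()*T).as_rotvec(),3),"n",np.linalg.norm(s)/50)
E
python3 -c "
from h import *
plan(428,-86,130,-0.17)"
```

```text
shift [ 379.1 -457.7  101.1] turn [-0.002  0.001  0.491] n 12.057075795318134
```

Call:
step_arm:
  moves:
    - [379,-458,60,0,0,0.49,75]
    - [379,-458,60,0,0,0.49,75]
    - [379,-458,60,0,0,0.49,75]
    - [379,-458,60,0,0,0.49,75]
    - [379,-458,60,0,0,0.49,75]
    - [379,-458,60,0,0,0.49,75]
    - [379,-458,60,0,0,0.49,75]
    - [379,-458,60,0,0,0.49,75]

```text
clock: 0.9
tcp_pos: [0.3571, -0.2676, 0.1909]
orientation: [3.13, -0.266, 0.0]
contact_force: [1.4, 0.8, -0.2]
grip_width: 0.0753
gripper_force: 0.0
```

```bash
python3 -c "
from h import *
plan(428,-86,130,-0.17)"
```

```text
shift [  39.3 -191.    60.9] turn [ 0.    -0.     0.001] n 4.0847557596652315
```

Call:
step_arm:
  moves:
    - [39,-191,61,0,0,0,75]
    - [39,-191,61,0,0,0,75]
    - [39,-191,61,0,0,0,75]
    - [39,-191,61,0,0,0,75]
    - [39,-191,61,0,0,0,75]
    - [39,-191,61,0,0,0,75]

```text
clock: 1.5
tcp_pos: [0.4274, -0.0866, 0.1296]
orientation: [-3.131, 0.26, 0.002]
contact_force: [-0.5, 0.1, -0.8]
grip_width: 0.0753
gripper_force: 0.0
```

```bash
python3 -c "
from h import *
plan(428,-86,9,-0.17)
c=cam('side');cv2.imwrite('pics/a.png',cv2.resize(c[0][150:330,230:450,::-1],None,fx=3,fy=3))"
```

```text
shift [  0.7  -0.6 120.6] turn [-0.     0.002  0.004] n 2.4121701989796507
```

View pics/a.png

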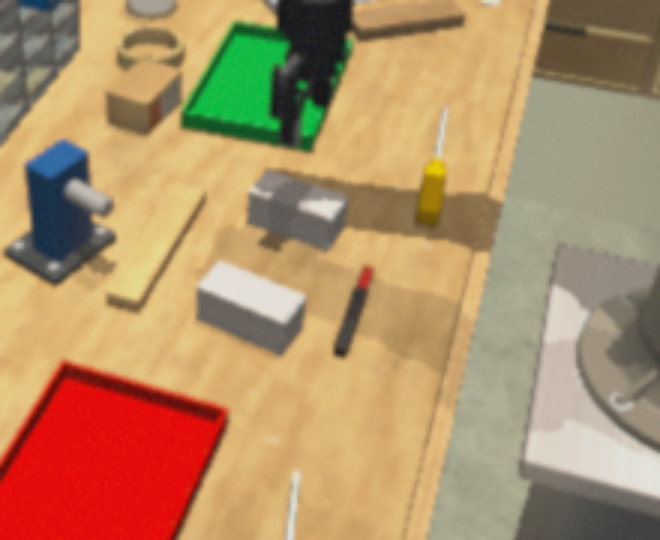

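The gripper (around (300,90) in the crop) hangs above the right sleeve at (298,210), with the fingers on either side of it. I'll descend and grip.

Call:
step_arm:
  moves:
    - [0,0,50,0,0,0,75]
    - [0,0,90,0,0,0,75]
    - [0,0,115,0,0,0,75]
    - [0,0,120,0,0,0,75]
    - [0,0,120,0,0,0,40]
    - [0,0,120,0,0,0,35]
    - [0,0,120,0,0,0,30]
    - [0,0,120,0,0,0,30]
  grip_force: 50

```text
clock: 2.35
tcp_pos: [0.4287, -0.0885, 0.0116]
orientation: [3.13, -0.267, 0.005]
contact_force: [-1.0, -0.7, 7.7]
grip_width: 0.0452
gripper_force: 52.7
```

Call:
step_arm:
  moves:
    - [0,0,0,0,0,0,30]
    - [0,0,0,0,0,0,30]
    - [0,0,-40,0,0,0,30]
    - [0,0,-80,0,0,0,30]
    - [0,0,-110,0,0,0,30]
    - [0,0,-110,0,0,0,30]

```text
clock: 2.95
tcp_pos: [0.4303, -0.0884, 0.1243]
orientation: [3.13, -0.266, 0.013]
contact_force: [1.5, -0.4, -2.6]
grip_width: 0.0454
gripper_force: 53.8
```

```bash
cat >> h.py <<'E'
def held(c,zmax=.2,zmin=.06):
    P=pts(c); Z=P[...,2]; hsv=cv2.cvtColor(c[0],cv2.COLOR_RGB2HSV)
    return P,(Z>zmin)&(Z<zmax)&(hsv[...,1]<60)&(hsv[...,2]>90)&(P[...,0]>.3)&(P[...,0]<.7)&(abs(P[...,1])<.2)
E
python3 - <<'E'
from h import *
plan(530,80,94,-.34)
for n in("top","side"):
    c=cam(n);P,m=held(c)
    for b in blobs(m,20): print(n,b.sum(),rect(P[b]),P[b].min(0),P[b].max(0))
    cv2.imwrite(f'pics/b_{n}.png',c[0][:,:,::-1])
E
```

```text
shift [  69.5 -182.8   30.9] turn [-0.001 -0.009  0.17 ] n 3.9607561920095664
top 132 (array([614.9,  56.5]), 46.8, 17.5, np.float64(-0.3694)) [0.5916771  0.04157253 0.09870789] [0.63811403 0.06996905 0.10993839]
side 119 (array([468. , -76.9]), 46.6, 24.3, np.float64(-0.9955)) [ 0.44636316 -0.10166057  0.11126117] [ 0.48088555 -0.06318135  0.15914941]
side 287 (array([402.6, -79.5]), 49.1, 48.3, np.float64(-0.1792)) [ 0.37634416 -0.10439464  0.11230323] [ 0.4298378  -0.05329249  0.16044109]
side 111 (array([611.7,  52.9]), 54.0, 36.6, np.float64(-0.3826)) [0.58859059 0.02581248 0.08725554] [0.64199375 0.07619259 0.10868517]
```

```bash
python3 -c "
from h import *
plan(514.4,90.6,84,-.343)"
```

```text
shift [  55.3 -190.9   36.8] turn [ 0.    -0.002  0.173] n 4.0415234885525075
```

Call:
step_arm:
  moves:
    - [55,-191,20,0,0,0.173,30]
    - [55,-191,37,0,0,0.173,30]
    - [55,-191,37,0,0,0.173,30]
    - [55,-191,37,0,0,0.173,30]
    - [55,-191,37,0,0,0.173,30]
    - [55,-191,37,0,0,0.173,30]
    - [55,-191,37,0,0,0.173,30]

```text
clock: 3.75
tcp_pos: [0.5123, 0.0895, 0.0818]
orientation: [3.093, -0.536, -0.005]
contact_force: [-0.2, 0.3, -2.8]
grip_width: 0.0452
gripper_force: 53.5
```

```bash
python3 - <<'E'
from h import *
o=r.get_obs(); print(o["tcp_pos"],o["contact_force"])
plan(514.4,90.6,84,-.343)
for n in("top","side"):
    c=cam(n);P,m=held(c)
    for b in blobs(m,20): print(n,b.sum(),rect(P[b]),P[b].min(0),P[b].max(0))
    im=c[0]; im=im[130:280,180:350] if n=="top" else im[170:300,210:370]
    cv2.imwrite(f'pics/c_{n}.png',cv2.resize(im[:,:,::-1],None,fx=4,fy=4,interpolation=cv2.INTER_CUBIC))
E
```

```text
[0.51234749 0.08946963 0.0817697 ] [-0.18017181  0.30074531 -2.82265684]
shift [ 1.5 -1.7 -2.2] turn [0.003 0.003 0.   ] n 0.06469855066464925
top 141 (array([615.1,  56. ]), 47.5, 17.6, np.float64(-0.3951)) [0.591338   0.04150392 0.09913152] [0.63863495 0.06978259 0.11242803]
side 113 (array([611.7,  51.7]), 52.8, 39.5, np.float64(-0.3003)) [0.58779859 0.02549216 0.08879136] [0.64168425 0.07604365 0.1101178 ]
side 406 (array([492.3,  98.6]), 63.6, 47.8, np.float64(-0.4038)) [0.4583336  0.06750899 0.07107856] [0.5207236  0.13217434 0.12036433]
side 28 (array([550.8,  99.6]), 20.8, 5.6, np.float64(-0.3081)) [0.54135643 0.09590953 0.07325364] [0.56058542 0.10455263 0.09481984]
```

View pics/c_side.png

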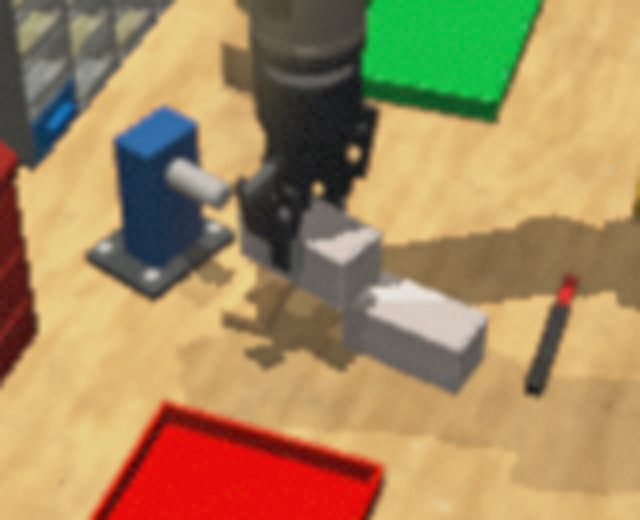

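View pics/c_top.png

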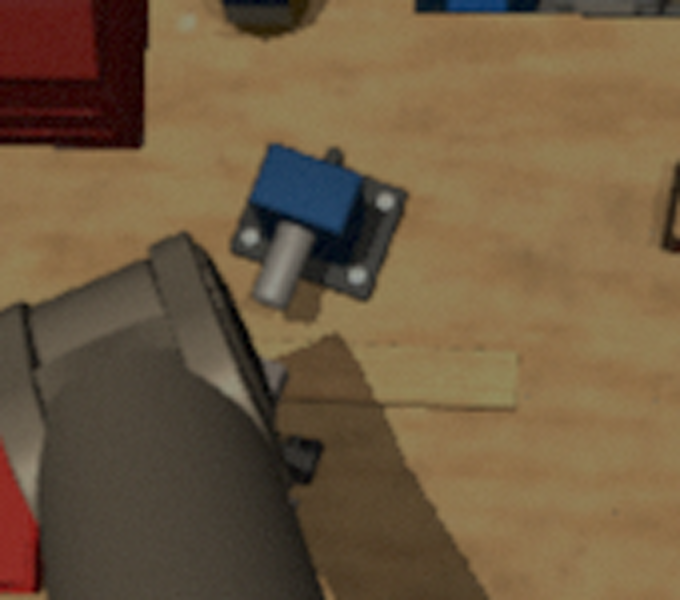

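```bash
python3 - <<'E'
from h import *
a=-.343; D=np.array([[np.cos(a),np.sin(a),0],[-np.sin(a),np.cos(a),0],[0,0,1]])
c=cam('side');P,m=held(c); g=np.array([.6555,.041,0]); t=np.array(r.get_obs()["tcp_pos"]); 
print("tcp in gauge",D@(t-g)*1000)
# normals from depth
dx=np.gradient(P,axis=1);dy=np.gradient(P,axis=0);N=np.cross(dx,dy);N/=np.linalg.norm(N,axis=-1,keepdims=True);N=N@D.T
Q=(P-g)@D.T*1000
pr=lambda n,k:print(n,k.sum(),np.round(np.median(Q[k],0),1),np.round(Q[k].std(0),1))
for b in blobs(m,100):
    e=b
    pr("all",e); pr("topface",e&(abs(N[...,2])>.9)); pr("leftface",e&(abs(N[...,1])>.9))
q=m&(Q[...,0]>-75)&(Q[...,0]<-22)&(abs(Q[...,1])<30)
for lo in(-68,-50,-35):
  k=q&(Q[...,0]>lo)&(Q[...,0]<lo+15); A=np.c_[2*Q[k][:,1:],np.ones(k.sum())]; 
  # pin: known radius 12; fit centre
  from scipy.optimize import least_squares
  s=least_squares(lambda p:np.hypot(*(Q[k][:,1:]-p).T)-12,[0,95],loss='soft_l1'); print("pin centre",lo,k.sum(),s.x)
ct=cam('top');Pt=pts(ct);Qt=(Pt-g)@D.T*1000
k=(Qt[...,0]>-68)&(Qt[...,0]<-25)&(abs(Qt[...,1])<25)&(Qt[...,2]>90)&(Qt[...,2]<112)
for lo in(-68,-50,-35):
  kk=k&(Qt[...,0]>lo)&(Qt[...,0]<lo+15); s=least_squares(lambda p:np.hypot(*(Qt[kk][:,1:]-p).T)-12,[0,95],loss='soft_l1'); print("top pin",lo,kk.sum(),s.x)
print("pin tip x",np.nanpercentile(Qt[k][:,0],[1,5]))
E
```

```text
tcp in gauge [-150.09368027   -2.74327912   82.91319861]
all 115 [-44.8   6.5 103.2] [16.9  7.   5. ]
topface 20 [-39.4   2.8 104.5] [15.1  6.1  3.9]
leftface 18 [-47.4  11.2  97.3] [13.9  1.8  2.8]
all 406 [-186.9    7.2  112.9] [16.8 14.8 15.2]
topface 113 [-175.2   -1.8  116.8] [14.8 12.1  1.5]
leftface 80 [-179.5   20.5   93.7] [11.   5.7 12.7]
pin centre -68 32 [-0.46811178 94.94643118]
pin centre -50 28 [-7.59065010e-02  9.44909163e+01]
pin centre -35 28 [-9.42663957e-02  9.49426562e+01]
top pin -68 60 [ 0.25806868 94.14504823]
top pin -50 56 [ 0.53671781 94.22552924]
top pin -35 42 [ 0.54614499 93.7326859 ]
pin tip x [-67.46068439 -65.57426567]
```

Call:
step_arm:
  moves:
    - [5,-2.7,-1,0,0,0,30]
    - [15,-2.7,-1,0,0,0,30]
    - [25,-2.7,-1,0,0,0,30]
    - [25,-2.7,-1,0,0,0,30]
    - [25,-2.7,-1,0,0,0,30]

```text
clock: 4.45
tcp_pos: [0.5387, 0.0849, 0.084]
orientation: [3.095, -0.536, -0.0]
contact_force: [0.3, 0.2, -3.3]
grip_width: 0.0453
gripper_force: 53.6
```

```bash
cat >> h.py <<'E'
def gtcp(a=-.343):
    o=r.get_obs(); t=np.array(o["tcp_pos"])*1000-[655.5,41,0]; R=Ro.from_rotvec(o["orientation"]).as_matrix()
    print("tcp in gauge",round(t[0]*np.cos(a)+t[1]*np.sin(a),1),round(-t[0]*np.sin(a)+t[1]*np.cos(a),1),round(t[2],1),"head",round(np.arctan2(R[1,0],R[0,0]),4),"xz",R[2,0].round(3),"F",np.round(o["contact_force"],1),"t",o["clock"])
E
python3 -c "
from h import *
gtcp()"
```

```text
tcp in gauge -124.8 2.1 84.0 head -0.343 xz -0.0 F [ 0.3  0.2 -3.3] t 4.45
```

Call:
step_arm:
  moves:
    - [0,2,0,0,0,0,30]
    - [0,2,0,0,0,0,30]
    - [0,2,0,0,0,0,30]

```text
clock: 4.75
tcp_pos: [0.5374, 0.0834, 0.0841]
orientation: [3.096, -0.535, -0.0]
contact_force: [-0.5, 0.2, -2.9]
grip_width: 0.0452
gripper_force: 53.6
```

```bash
python3 -c "
from h import *
gtcp()"
```

```text
tcp in gauge -125.5 0.2 84.1 head -0.342 xz -0.0 F [-0.5  0.2 -2.9] t 4.75
```

Aligned, with the mouth about 6 mm from the tip. I'll advance in small steps.

Call:
step_arm:
  moves:
    - [3,0,0,0,0,0,30]
    - [6,0,0,0,0,0,30]
    - [8,0,0,0,0,0,30]
    - [10,0,0,0,0,0,30]
    - [12,0,0,0,0,0,30]
    - [14,0,0,0,0,0,30]
    - [14,0,0,0,0,0,30]
  grip_force: 40

```text
clock: 5.45
tcp_pos: [0.5513, 0.0785, 0.0842]
orientation: [-3.096, 0.535, -0.0]
contact_force: [-0.6, 0.0, -3.5]
grip_width: 0.0451
gripper_force: 53.6
```

```bash
python3 -c "
from h import *
gtcp()"
```

```text
tcp in gauge -110.8 0.3 84.2 head -0.3425 xz 0.0 F [-0.6  0.  -3.5] t 5.45
```

Call:
step_arm:
  moves:
    - [2,0,0,0,0,0,30]
    - [4,0,0,0,0,0,30]
    - [6,0,0,0,0,0,30]
    - [8,0,0,0,0,0,30]
    - [9,0,0,0,0,0,30]
    - [10,0,0,0,0,0,30]
    - [10,0,0,0,0,0,30]

```text
clock: 6.15
tcp_pos: [0.5597, 0.0756, 0.084]
orientation: [3.096, -0.534, -0.002]
contact_force: [-3.6, -0.3, -1.3]
grip_width: 0.0452
gripper_force: 53.9
```

```bash
python3 -c "
from h import *
gtcp()"
```

```text
tcp in gauge -101.9 0.3 84.0 head -0.3418 xz -0.001 F [-3.6 -0.3 -1.3] t 6.15
```

Call:
step_arm:
  moves:
    - [2,0,0,0,0,0,30]
    - [3,0,0,0,0,0,30]
    - [4,0,0,0,0,0,30]
    - [4,0,0,0,0,0,30]

```text
clock: 6.55
tcp_pos: [0.5599, 0.0754, 0.0835]
orientation: [3.095, -0.532, -0.012]
contact_force: [-12.0, 4.9, 5.6]
grip_width: 0.0452
gripper_force: 54.8
```

```bash
python3 -c "
from h import *
gtcp()"
```

```text
tcp in gauge -101.6 0.3 83.5 head -0.3404 xz -0.007 F [-12.    4.9   5.6] t 6.55
```

Call:
step_arm:
  moves:
    - [1,0,0,0,0,0,30]
    - [1,0,-1,0,0,0,30]
    - [1,0.8,-1,0,0,0,30]
    - [1,-0.8,-1,0,0,0,30]
    - [1,0,-1,0,0,0,30]

```text
clock: 7.05
tcp_pos: [0.5598, 0.0753, 0.0837]
orientation: [3.095, -0.531, -0.015]
contact_force: [-12.4, 5.2, 1.4]
grip_width: 0.0451
gripper_force: 54.3
```

```bash
python3 - <<'E'
from h import *
gtcp()
a=-.343; D=np.array([[np.cos(a),np.sin(a),0],[-np.sin(a),np.cos(a),0],[0,0,1]])
c=cam('side');P,m=held(c);Q=(P-[.6555,.041,0])@D.T*1000
for b in blobs(m,10): print(b.sum(),np.round(Q[b].min(0),1),np.round(Q[b].max(0),1),np.round(np.median(Q[b],0),1))
cv2.imwrite('pics/d.png',cv2.resize(c[0][185:265,220:340,::-1],None,fx=6,fy=6,interpolation=cv2.INTER_CUBIC))
E
```

```text
tcp in gauge -101.7 0.1 83.7 head -0.34 xz -0.009 F [-12.4   5.2   1.4] t 7.05
17 [-106.2  -23.3  111.5] [-20.1  64.1 192.2] [-102.    52.2  190.4]
24 [-93.1   1.9  95. ] [-17.7  70.5 183.8] [-25.7  10.7 102.5]
398 [-154.7  -25.1   72.6] [-93.3  26.8 121.7] [-137.7   10.6  113.3]
35 [-79.6  20.8  71.4] [-55.   25.8  96.4] [-68.2  23.5  84.2]
```

View pics/d.png

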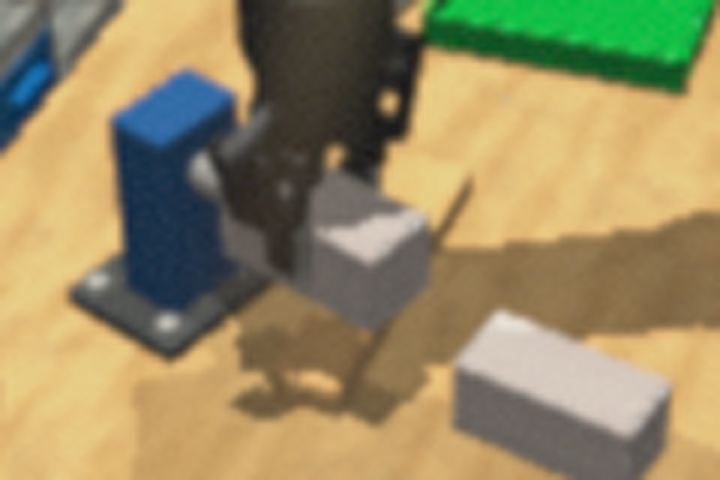

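Axial force only (13 N), no further movement, and a wide gap to the face: the mouth is about 33 mm short, so the bore is about 17 mm. This one is shallow and goes to the red tray.

Call:
step_arm:
  moves:
    - [-20,0,0,0,0,0,30]
    - [-40,0,0,0,0,0,30]
    - [-60,0,0,0,0,0,30]
    - [-65,0,-30,0,0,0,30]
    - [-65,0,-40,0,0,0,30]

```text
clock: 7.6
tcp_pos: [0.5047, 0.0962, 0.1271]
orientation: [-3.095, 0.533, -0.005]
contact_force: [0.9, -0.2, -3.1]
grip_width: 0.0455
gripper_force: 53.8
```

```bash
python3 -c "
from h import *
gtcp()
plan(500,380,110,0.0)"
```

```text
tcp in gauge -160.6 1.3 127.1 head -0.3411 xz 0.003 F [ 0.9 -0.2 -3.1] t 7.6
shift [ -99.4 -265.8   17.3] turn [-0.001 -0.003 -0.341] n 5.686603848037774
```

Call:
step_arm:
  moves:
    - [-99,-266,15,0,0,-0.341,30]
    - [-99,-266,15,0,0,-0.341,30]
    - [-99,-266,15,0,0,-0.341,30]
    - [-99,-266,15,0,0,-0.341,30]
    - [-99,-266,15,0,0,-0.341,30]
    - [-99,-266,15,0,0,-0.341,30]
    - [-99,-266,15,0,0,-0.341,30]
    - [-99,-266,15,0,0,-0.341,30]

```text
clock: 8.4
tcp_pos: [0.5002, 0.3801, 0.1096]
orientation: [-3.141, 0.0, -0.001]
contact_force: [0.0, -0.8, -2.5]
grip_width: 0.0457
gripper_force: 53.5
```

```bash
python3 -c "
from h import *
plan(500,380,18,0.0)"
```

```text
shift [-0.3  0.1 91.6] turn [-0. -0. -0.] n 1.8324799529834903
```

Call:
step_arm:
  moves:
    - [0,0,40,0,0,0,30]
    - [0,0,75,0,0,0,30]
    - [0,0,88,0,0,0,30]
    - [0,0,91,0,0,0,30]
    - [0,0,92,0,0,0,30]
    - [0,0,92,0,0,0,30]

```text
clock: 9.0
tcp_pos: [0.5011, 0.3799, 0.0198]
orientation: [-3.14, 0.003, -0.004]
contact_force: [0.7, 0.0, -2.9]
grip_width: 0.0453
gripper_force: 53.6
```

Call:
step_arm:
  moves:
    - [0,0,0,0,0,0,60]
    - [0,0,0,0,0,0,60]
    - [0,0,0,0,0,0,60]
    - [0,0,0,0,0,0,60]
    - [0,0,-40,0,0,0,60]
    - [0,0,-90,0,0,0,60]
    - [0,0,-120,0,0,0,60]

```text
clock: 9.7
tcp_pos: [0.5007, 0.3804, 0.1417]
orientation: [-3.139, 0.002, -0.004]
contact_force: [0.2, 0.3, -0.8]
grip_width: 0.0602
gripper_force: 0.0
```

```bash
python3 - <<'E'
from h import *
plan(431,81,130,-.21)
c=cam('side');P=pts(c);Z=P[...,2];hsv=cv2.cvtColor(c[0],cv2.COLOR_RGB2HSV)
m=(Z>.035)&(Z<.06)&(hsv[...,1]<60)&(P[...,0]>.3)&(P[...,0]<.65)&(P[...,1]>0)
for b in blobs(m,60): print(b.sum(),rect(P[b]),np.median(Z[b]))
E
```

```text
shift [-69.4 299.5  10.8] turn [-0.003 -0.002  0.209] n 6.151802926424838
439 (array([431. ,  81.5]), 102.7, 51.9, np.float64(-0.1874)) 0.04561546587355275
765 (array([499.6, 382.3]), 99.6, 47.9, np.float64(-0.0045)) 0.05073761529382786
```

The first sleeve lies flat in the red tray with its top at 51 mm. Now the second one.

Call:
step_arm:
  moves:
    - [-69,300,11,0,0,0.209,75]
    - [-69,300,11,0,0,0.209,75]
    - [-69,300,11,0,0,0.209,75]
    - [-69,300,11,0,0,0.209,75]
    - [-69,300,11,0,0,0.209,75]
    - [-69,300,11,0,0,0.209,75]
    - [-69,300,11,0,0,0.209,75]
    - [-69,300,11,0,0,0.209,75]

```text
clock: 10.55
tcp_pos: [0.4301, 0.0776, 0.1272]
orientation: [3.123, -0.335, 0.0]
contact_force: [0.5, 0.7, 0.3]
grip_width: 0.0751
gripper_force: 0.0
```

```bash
python3 -c "
from h import *
plan(431,81,10,-.207)"
```

```text
shift [ 1.000e-01 -3.600e+00  1.172e+02] turn [ 0.001 -0.    -0.007] n 2.3442601687612354
```

Call:
step_arm:
  moves:
    - [0,-1,50,0,0,0,75]
    - [0,-1,90,0,0,0,75]
    - [0,-1,114,0,0,0,75]
    - [0,-1,118,0,0,0,75]
    - [0,-1,118,0,0,0,40]
    - [0,-1,118,0,0,0,35]
    - [0,-1,118,0,0,0,30]
    - [0,-1,118,0,0,0,30]
  grip_force: 50

```text
clock: 11.35
tcp_pos: [0.4318, 0.0809, 0.0104]
orientation: [-3.123, 0.329, -0.004]
contact_force: [-0.1, 1.2, 6.7]
grip_width: 0.0452
gripper_force: 52.4
```

Call:
step_arm:
  moves:
    - [0,0,0,0,0,0,30]
    - [0,0,0,0,0,0,30]
    - [0,0,-40,0,0,0,30]
    - [0,0,-80,0,0,0,30]
    - [0,0,-90,0,0,0,30]
    - [0,0,-90,0,0,0,30]

```text
clock: 11.95
tcp_pos: [0.4319, 0.0803, 0.1007]
orientation: [-3.123, 0.331, -0.007]
contact_force: [-0.2, -0.2, -3.7]
grip_width: 0.0454
gripper_force: 53.1
```

```bash
python3 -c "
from h import *
gtcp()
plan(514.4,90.6,84,-.343)"
```

```text
tcp in gauge -223.8 -38.2 100.7 head -0.211 xz 0.004 F [-0.2 -0.2 -3.7] t 11.95
shift [ 78.4 -27.3  17.1] turn [-0.002 -0.004  0.132] n 1.6953826709633508
```

Call:
step_arm:
  moves:
    - [40,-14,10,0,0,0.132,30]
    - [78,-27,18,0,-0.002,0.132,30]
    - [78,-27,18,0,-0.002,0.132,30]
    - [78,-27,18,0,-0.002,0.132,30]
    - [78,-27,18,0,-0.002,0.132,30]

```text
clock: 12.45
tcp_pos: [0.5107, 0.09, 0.0796]
orientation: [3.094, -0.534, -0.008]
contact_force: [-0.2, 0.3, -1.8]
grip_width: 0.0454
gripper_force: 52.8
```

```bash
python3 - <<'E'
from h import *
gtcp()
a=-.343; D=np.array([[np.cos(a),np.sin(a),0],[-np.sin(a),np.cos(a),0],[0,0,1]])
c=cam('side');P,m=held(c)
dx=np.gradient(P,axis=1);dy=np.gradient(P,axis=0);N=np.cross(dx,dy);N/=np.linalg.norm(N,axis=-1,keepdims=True);N=N@D.T
Q=(P-[.6555,.041,0])@D.T*1000
for b in blobs(m,100):
    for k in(1,2): e=b&(abs(N[...,k])>.9); print(k,e.sum(),np.round(np.median(Q[e],0),1),Q[b].min(0).round(1))
gtcp()
E
```

```text
tcp in gauge -152.9 -2.6 79.6 head -0.3419 xz -0.005 F [-0.2  0.3 -1.8] t 12.45
1 12 [-44.3  10.4  98.4] [-71.2 -24.3  88.6]
2 23 [-45.8   2.8 105.3] [-71.2 -24.3  88.6]
1 87 [-183.9   21.1   92.1] [-205.7  -24.2   68.6]
2 111 [-178.8   -0.5  115.5] [-205.7  -24.2   68.6]
tcp in gauge -152.8 -2.4 80.1 head -0.3418 xz -0.004 F [ 0.2  0.4 -2.5] t 12.5
```

Call:
step_arm:
  moves:
    - [10,-0.5,-1,0,0,0,30]
    - [20,-0.5,-1,0,0,0,30]
    - [23,-0.5,-1,0,0,0,30]
    - [23,-0.5,-1,0,0,0,30]
    - [23,-0.5,-1,0,0,0,30]

```text
clock: 13.0
tcp_pos: [0.5343, 0.0831, 0.082]
orientation: [-3.095, 0.535, 0.004]
contact_force: [1.4, 0.3, -1.7]
grip_width: 0.0451
gripper_force: 52.8
```

```bash
python3 -c "
from h import *
gtcp()"
```

```text
tcp in gauge -128.3 -1.1 82.0 head -0.3425 xz -0.002 F [ 1.4  0.3 -1.7] t 13.0
```

Call:
step_arm:
  moves:
    - [0,-1.2,-0.4,0,0,0,30]
    - [3,-1.2,-0.4,0,0,0,30]
    - [6,-1.2,-0.4,0,0,0,30]
    - [9,-1.2,-0.4,0,0,0,30]
    - [12,-1.2,-0.4,0,0,0,30]
    - [15,-1.2,-0.4,0,0,0,30]
    - [17,-1.2,-0.4,0,0,0,30]
    - [17,-1.2,-0.4,0,0,0,30]
  grip_force: 40

```text
clock: 13.8
tcp_pos: [0.5512, 0.0784, 0.0824]
orientation: [-3.095, 0.536, 0.003]
contact_force: [0.2, -0.1, -2.1]
grip_width: 0.0455
gripper_force: 52.8
```

```bash
python3 -c "
from h import *
gtcp()"
```

```text
tcp in gauge -110.8 0.2 82.4 head -0.3427 xz -0.002 F [ 0.2 -0.1 -2.1] t 13.8
```

Call:
step_arm:
  moves:
    - [2,0,0,0,0,0,30]
    - [4,0,0,0,0,0,30]
    - [6,0,0,0,0,0,30]
    - [8,0,0,0,0,0,30]
    - [10,0,0,0,0,0,30]
    - [11,0,0,0,0,0,30]
    - [12,0,0,0,0,0,30]

```text
clock: 14.5
tcp_pos: [0.5622, 0.0746, 0.0824]
orientation: [-3.095, 0.535, 0.003]
contact_force: [-0.4, -0.6, -2.1]
grip_width: 0.0454
gripper_force: 52.8
```

```bash
python3 -c "
from h import *
gtcp()"
```

```text
tcp in gauge -99.2 0.2 82.4 head -0.3423 xz -0.002 F [-0.4 -0.6 -2.1] t 14.5
```

No contact yet, and it is already deeper than the first sleeve went.

Call:
step_arm:
  moves:
    - [2,0,0,0,0,0,30]
    - [4,0,0,0,0,0,30]
    - [6,0,0,0,0,0,30]
    - [8,0,0,0,0,0,30]
    - [10,0,0,0,0,0,30]
    - [11,0,0,0,0,0,30]
    - [12,0,0,0,0,0,30]

```text
clock: 15.2
tcp_pos: [0.5735, 0.0705, 0.0824]
orientation: [-3.096, 0.535, 0.003]
contact_force: [0.9, 0.3, -3.2]
grip_width: 0.0452
gripper_force: 52.8
```

Call:
step_arm:
  moves:
    - [2,0,0,0,0,0,30]
    - [4,0,0,0,0,0,30]
    - [5,0,0,0,0,0,30]
    - [6,0,0,0,0,0,30]

```text
clock: 15.6
tcp_pos: [0.5792, 0.0685, 0.0824]
orientation: [-3.096, 0.535, 0.003]
contact_force: [-0.5, 0.7, -2.2]
grip_width: 0.0456
gripper_force: 52.8
```

```bash
python3 -c "
from h import *
gtcp()"
```

```text
tcp in gauge -81.1 0.2 82.4 head -0.3423 xz -0.002 F [-0.5  0.7 -2.2] t 15.6
```

Call:
step_arm:
  moves:
    - [2,0,0,0,0,0,30]
    - [4,0,0,0,0,0,30]
    - [5,0,0,0,0,0,30]
    - [6,0,0,0,0,0,30]
    - [6,0,0,0,0,0,30]

```text
clock: 16.1
tcp_pos: [0.5849, 0.0664, 0.0824]
orientation: [-3.095, 0.535, 0.003]
contact_force: [-0.5, 0.1, -2.1]
grip_width: 0.0454
gripper_force: 52.8
```

Call:
step_arm:
  moves:
    - [1,0,0,0,0,0,30]
    - [2,0,0,0,0,0,30]
    - [3,0,0,0,0,0,30]
    - [4,0,0,0,0,0,30]
    - [4,0,0,0,0,0,30]

```text
clock: 16.6
tcp_pos: [0.5887, 0.0651, 0.0824]
orientation: [-3.095, 0.535, 0.003]
contact_force: [-0.1, -0.2, -2.4]
grip_width: 0.0453
gripper_force: 52.8
```

```bash
python3 -c "
from h import *
gtcp()"
```

```text
tcp in gauge -71.0 0.2 82.4 head -0.3424 xz -0.002 F [-0.1 -0.2 -2.4] t 16.6
```

Call:
step_arm:
  moves:
    - [1,0,0,0,0,0,30]
    - [2,0,0,0,0,0,30]
    - [3,0,0,0,0,0,30]
    - [3,0,0,0,0,0,30]

```text
clock: 17.0
tcp_pos: [0.5909, 0.0643, 0.0822]
orientation: [-3.096, 0.535, 0.005]
contact_force: [-1.6, 0.5, -1.8]
grip_width: 0.0453
gripper_force: 53.2
```

```bash
python3 -c "
from h import *
gtcp()"
```

```text
tcp in gauge -68.6 0.2 82.2 head -0.342 xz -0.003 F [-1.6  0.5 -1.8] t 17.0
```

Contact begins at about −68.6. A little more, then a look.

Call:
step_arm:
  moves:
    - [2,0,0,0,0,0,30]
    - [3,0,0,0,0,0,30]
    - [3,0,0,0,0,0,30]
    - [3,0,0,0,0,0,30]

```text
clock: 17.4
tcp_pos: [0.591, 0.0643, 0.0819]
orientation: [3.095, -0.532, -0.012]
contact_force: [-10.8, 2.1, 3.2]
grip_width: 0.0456
gripper_force: 53.8
```

```bash
python3 - <<'E'
from h import *
gtcp()
c=cam('side')
cv2.imwrite('pics/e.png',cv2.resize(c[0][185:265,220:340,::-1],None,fx=6,fy=6,interpolation=cv2.INTER_CUBIC))
E
```

```text
tcp in gauge -68.6 0.2 81.9 head -0.3405 xz -0.008 F [-10.8   2.1   3.2] t 17.4
```

View pics/e.png

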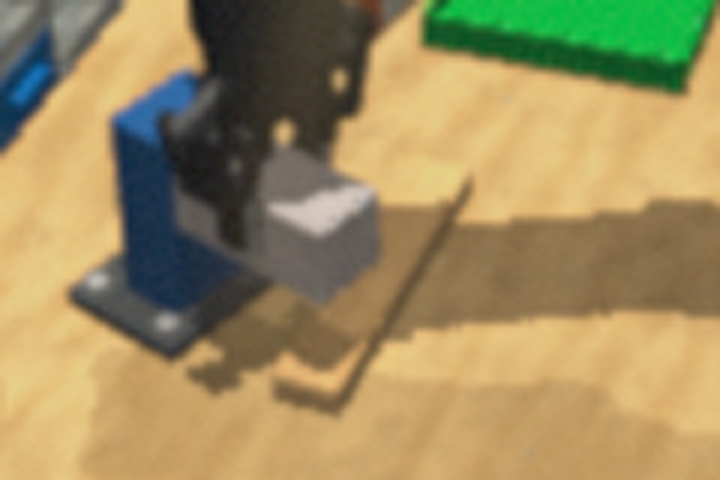

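The sleeve's end is flush with the blue face at crop (175,215). It is good and goes to the green tray.

Call:
step_arm:
  moves:
    - [-25,0,0,0,0,0,30]
    - [-50,0,0,0,0,0,30]
    - [-75,0,0,0,0,0,30]
    - [-95,0,0,0,0,0,30]
    - [-100,0,-30,0,0,0,30]
    - [-100,0,-45,0,0,0,30]

```text
clock: 18.05
tcp_pos: [0.4998, 0.0975, 0.129]
orientation: [-3.095, 0.533, 0.001]
contact_force: [1.4, 0.4, -2.1]
grip_width: 0.0456
gripper_force: 53.0
```

```bash
python3 - <<'E'
from h import *
gtcp()
plan(532,-320,120,0.0)
c=cam('side');P=pts(c);hsv=cv2.cvtColor(c[0],cv2.COLOR_RGB2HSV)
m=(hsv[...,0]>=45)&(hsv[...,0]<=75)&(hsv[...,1]>150)&(hsv[...,2]>60)&(P[...,1]<0)&(P[...,1]>-.6)&(P[...,0]>.3)
for b in blobs(m,100): print(b.sum(),rect(P[b]))
E
```

```text
tcp in gauge -165.6 0.8 129.0 head -0.3408 xz -0.001 F [ 1.4  0.4 -2.1] t 18.05
shift [169.9 382.7   8.6] turn [-0.001  0.001 -0.341] n 8.3758251907744
1236 (array([ 529.2, -342.6]), 249.6, 165.2, np.float64(-1.5147))
```

Call:
step_arm:
  moves:
    - [170,383,8,0,0,-0.341,30]
    - [170,383,8,0,0,-0.341,30]
    - [170,383,8,0,0,-0.341,30]
    - [170,383,8,0,0,-0.341,30]
    - [170,383,8,0,0,-0.341,30]
    - [170,383,8,0,0,-0.341,30]
    - [170,383,8,0,0,-0.341,30]
    - [170,383,8,0,0,-0.341,30]

```text
clock: 18.9
tcp_pos: [0.5295, -0.2961, 0.1193]
orientation: [-3.141, 0.003, 0.003]
contact_force: [1.3, -0.6, -2.0]
grip_width: 0.0454
gripper_force: 53.0
```

```bash
python3 -c "
from h import *
plan(532,-335,120,0.0)"
```

```text
shift [ 2.6 38.9 -0.7] turn [-0.     0.002 -0.002] n 0.7799641434549696
```

Call:
step_arm:
  moves:
    - [2,35,0,0,0,0,30]
    - [2,35,10,0,0,0,30]
    - [2,35,50,0,0,0,30]
    - [2,35,85,0,0,0,30]
    - [2,35,97,0,0,0,30]
    - [2,35,100,0,0,0,30]
    - [2,35,101,0,0,0,30]
    - [2,35,101,0,0,0,30]

```text
clock: 19.7
tcp_pos: [0.5327, -0.329, 0.0204]
orientation: [3.141, -0.002, 0.001]
contact_force: [-1.0, -0.7, -1.6]
grip_width: 0.0452
gripper_force: 52.8
```

Call:
step_arm:
  moves:
    - [0,0,0,0,0,0,65]
    - [0,0,0,0,0,0,65]
    - [0,0,0,0,0,0,65]
    - [0,0,0,0,0,0,65]
    - [0,0,-40,0,0,0,65]
    - [0,0,-90,0,0,0,65]
    - [0,0,-130,0,0,0,65]
    - [0,0,-130,0,0,0,65]

```text
clock: 20.5
tcp_pos: [0.5354, -0.3305, 0.1555]
orientation: [3.137, -0.002, 0.013]
contact_force: [1.0, 0.2, 0.3]
grip_width: 0.0651
gripper_force: 0.0
```

```bash
python3 - <<'E'
from h import *
gtcp()
c=cam('side');P=pts(c);Z=P[...,2];hsv=cv2.cvtColor(c[0],cv2.COLOR_RGB2HSV)
m=(Z>.035)&(Z<.06)&(hsv[...,1]<70)&(P[...,0]>.4)&(P[...,0]<.65)&(abs(P[...,1])<.5)
for b in blobs(m,40): print(b.sum(),rect(P[b]),np.median(Z[b]))
cv2.imwrite('pics/f.png',c[0][:,:,::-1])
E
```

```text
tcp in gauge 11.8 -390.2 155.5 head -0.0015 xz 0.008 F [1.  0.2 0.3] t 20.5
250 (array([ 531.2, -325.9]), 101.8, 55.1, np.float64(0.0334)) 0.049231225816823626
778 (array([499.9, 382.1]), 100.8, 49.0, np.float64(-0.0216)) 0.05072743420749009
```

View pics/f.png

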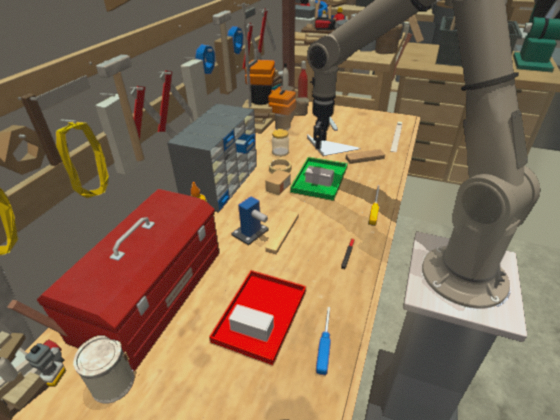

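One sleeve lies flat in the red tray at (252,322), the other flat in the green tray at (318,177). The strip and tape roll are undisturbed and the gripper is clear.

```bash
python3 -c "
from h import *
print(r.hand_in())"
```

```text
the job is handed in; nothing more can be done
None
```

Both sleeves were gauged and sorted, and the job is handed in: sleeve that started on the right stopped about 33 mm short (red tray), the left one met the blue face (green tray); no verdict was returned.

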